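Free the top tea cup from a sticking stack and set it on its saucer

ROBOT

A 6-joint arm with a two-finger parallel gripper is mounted at the origin on the work surface. World frame = base frame: x ahead of the robot, y to its left, z up, the work surface at z = 0. Lengths are in mm, angles in rad, forces in N, time in s.
With the tool pointing down it reaches from about 350 to 850 mm from the base axis. Payload 8.1 kg.
Tool frame: the origin (TCP) lies midway between the tips of the shut fingers; the grasp point (between the pads) lies 19 mm behind it; z points along the fingers, y is the direction in which the jaws open and shut (so a half turn about z gives the same grasp; the last joint's range is limited). The gripper opens to 85 mm and grips with 20 to 120 N. Pads are 22 mm wide; open, the fingers measure 114 mm over their backs; the gripper's body (76 mm by 85 mm) begins 54 mm behind the grasp point. The pads swing forward as they close: fully open they stand 13 mm farther back than shut.
Start: joints at [-1.255, 0.13, 1.488, -0, 1.523, -0.085], TCP at [234.113, -552.446, 231.292] pointing down, gripper open.
Joint ranges: [-2.96, 2.96], [-0.89, 2.26], [0.02, 2.5], [-1.34, 4.48], [0, 2.73], [-2.66, 2.66]. Speed limits (rad/s): [2.39, 2.39, 2.79, 3.14, 3.14, 3.14].

INTERFACE

Orientations are given as [roll, pitch, yaw] about the fixed x, y, z axes, in that order (R = Rz(yaw) Ry(pitch) Rx(roll)).
In Python, from station import manip, imaging gives the robot as it stands. Calls block until the motion is done:
- manip.movep(position, orientation): joint-space move of the TCP to a pose.
- manip.move_linear(position, orientation=None, vel=150, max_force=None): straight line of the TCP; orientation=None keeps the orientation; vel is the mean speed in mm/s. With max_force (N) it stops when the force on the tool has changed by that much, and returns True; else False.
- manip.goto_joints(angles): joint-space move.
- manip.grip(opening, newtons=None): finger opening in mm; newtons is the grip in N (None keeps the last); returns when the fingers have stopped.
- manip.pause(seconds).
- manip.solve_ik(position, orientation): joint angles nearest the present ones, or None.
- manip.state(): the state.
- imaging.camera(name): name is "side" or "top" or "wrist"; returns the picture (400x640x3 uint8, blue, green, red); there is no depth.
- imaging.get_calibration(name): a dict with "fx", "fy", "cx", "cy" (pixels), "T" (4x4, takes a point from camera to world coordinates); the wrist camera has in their place "hand_eye" (4x4, takes a point from camera to tool coordinates, whose origin is the TCP and whose axes are the flange's). Camera axes: x right, y up, looking along -z (the intrinsics and any distortion apply to the point x, -y, -z); pixel columns grow to the right and rows downward; lengths in mm; the calibration is good to about 2 mm. A picture is of the moment at which its call begins: read the wrist's pose just before it. get_calibration takes no time and is no camera call.
A pose or a line that the arm cannot do raises manip.Unreachable and nothing moves.
- manip.sign_off(): hands the job in, once; it reports no verdict.
The state is a dict: "time_s": time; "joint_pos": joint angles; "qd": joint speeds; "tau": joint torques, N m; "tcp_pos": TCP position; "eef_rot": TCP orientation; "force": force on the tool from outside, world axes, zero at the start; "torque": the same for the moment, N m; "width": finger opening in mm.
Only numpy, scipy, OpenCV 4.12 (cv2) and the standard library are available. Lean on these libraries where they do the work, as an engineer would, in place of code of your own. Each camera call takes 0.05 s, during which the arm holds its last target.

TASK

Take the top cup off the stack of nested tea cups: its rubber boot sticks in the cup below, so draw it straight up until it comes free, leaving the other two cups standing nested where they are. Keep the cup upright, do not drop it, and stand it in the middle of the empty saucer on the tray. Leave everything else on the rim undisturbed.

Things in the scene. Friction and masses are not known exactly. Their poses are not given: they have to be found in the camera images.
- cup_top: Top cup, the one to take: cream stoneware, no handle, mouth up, blue line near the rim, brick-red silicone boot on its lowest 26 mm. Round, tapered: 82 mm high, outside diameter 64 mm at the rim, 60 at 65 mm height, 56 at 48 mm, 45 at the foot; wall 4 mm, about 0.2 kg. Origin: centre of its foot's underside; z up. Its upper 48 mm stand out of cup_mid, whose rim is 34 mm above this origin.
- cup_mid: Middle cup, same shape and origin, nested in cup_low; cup_top's foot rests on a shoulder inside it, 48 mm above its origin. Ribs of cup_top's boot grip it with 2 to 3 N beyond the cup's weight; the grip fades within 12 mm of straight lift, and at 34 mm the cup is wholly clear. The two lower cups weigh 4 N together and nothing else holds them down.
- cup_low: Lowest cup of the stack, same shape and origin, standing loose on the tiles at the left or the right of the tray; cup_mid's origin is 48 mm above its origin.
- saucer: The empty saucer on the tray: cream, blue lines at the edge and round the flat middle, round, 130 mm in diameter, 15 mm high at its edge, loose, 0.2 kg. Its flat middle, where the cup stands, is 78 mm in diameter and lies 6 mm above the origin. Origin: centre of its underside; z up.
- tray: Square navy-blue melamine tray, 400 mm by 400 mm with a rim 24 mm high and 10 mm thick, floor 6 mm above the origin; two ears, 110 mm long, stand out 20 mm at its left and right edges. It does not move. Origin: centre of its underside; x and y along its edges, +x away from the robot.
- teapot: Stainless teapot with black handle and knob, in the far half of the tray: belly 106 mm in diameter, 147 mm high with its knob; spout out to 110 mm along its own +x, handle to 100 mm along -x. Origin: centre of its underside. To be left alone.
- glass: Green tea glass standing upside down in the far half of the tray, beside the teapot, 57 mm in diameter, 86 mm high. Origin: centre of its mouth, on the tray; z up. To be left alone.
- lidded_bowl: White ceramic lidded bowl with blue bands, 102 mm in diameter, 103 mm high with the lid's knob, on the tiles on the other side of the tray from the cup stack. Origin: centre of its underside. To be left alone.
- tongs: Small steel tongs lying on the tiles to the right (-y) of the tray, 140 mm long along its x, 30 mm wide, 12 mm high. Origin: its middle, on the tiles. To be left alone.
- spare_saucers: Pile of four spare saucers on the tiles to the left (+y) of the tray, 130 mm in diameter, 37 mm high. Origin: centre of its underside. To be left alone.
There are look-alikes about, which are no part of the job. Leave any pink or purple look-alike of the cup_low alone.

How it is judged:
By the outcome, as a careful person would: the job done as asked, in the order asked, and still so for the second after the job is handed in, with the robot touching nothing.
It also fails if it takes over 40 s, if anything falls off the work surface, if the arm or the gripper's body presses on something with over 40 N, if the wrist force passes 120 N, or if a joint passes its speed limit or range.

## Working session

There is one attempt and no reset: what is moved stays moved. The work goes in short steps, each a Python script; the robot and the scene stay as the last script left them, time stands still between calls to the robot, and variables do not carry over. Pictures are saved under pics/ and viewed, and the job is handed in when it is done.

```bash
ls; mkdir -p pics; python3 - <<'E'
from station import manip, imaging
import cv2
for n in ("side","top","wrist"):
    cv2.imwrite(f"pics/a_{n}.png",imaging.camera(n))
    c=imaging.get_calibration(n); print(n,c)
s=manip.state(); print(s)
E
```

```text
pics
side {'fx': 372.05020229880216, 'fy': 372.05020229880216, 'cx': 313.5074005979925, 'cy': 195.79426883654935, 'T': array([[-9.82972124e-01,  1.17152172e-01, -1.41566849e-01,
         3.48642521e+02],
       [-1.82344947e-01, -5.26633010e-01,  8.30305964e-01,
         1.02435421e+03],
       [ 2.27183711e-02,  8.41981616e-01,  5.39027674e-01,
         7.16654510e+02],
       [ 0.00000000e+00,  0.00000000e+00,  0.00000000e+00,
         1.00000000e+00]])}
top {'fx': 362.6762697514835, 'fy': 362.6762697514835, 'cx': 322.5019434864496, 'cy': 196.8055448021989, 'T': array([[-2.91066719e-02,  9.97118313e-01, -7.00561958e-02,
         4.58624039e+02],
       [-9.99573130e-01, -2.92118211e-02, -4.76683604e-04,
         5.52344892e+01],
       [-2.52177901e-03,  7.00124162e-02,  9.97542933e-01,
         1.05274879e+03],
       [ 0.00000000e+00,  0.00000000e+00,  0.00000000e+00,
         1.00000000e+00]])}
wrist {'fx': 303.5302109840937, 'fy': 303.5302109840937, 'cx': 322.4223529167264, 'cy': 203.00553528453645, 'hand_eye': array([[ 7.28043472e-04,  9.53017082e-01,  3.02915683e-01,
        
[... 250 characters left out ...]
      1.00000000e+00]])}
{'time_s': 0.15, 'joint_pos': array([-1.25542494e+00,  1.31042815e-01,  1.48901172e+00, -2.42017141e-05,
        1.52302992e+00, -8.54117385e-02]), 'qd': array([ 4.00863500e-04, -1.04111886e-03, -2.45738411e-03, -2.53230923e-04,
        3.40514026e-04, -5.74826876e-05]), 'tau': array([-1.41289311e-04, -5.70062613e+01, -5.01157987e+01, -3.18046814e-04,
        9.60054022e-03,  1.73192780e-05]), 'tcp_pos': array([ 233.95591791, -552.04103345,  230.46205489]), 'eef_rot': array([-3.14010424e+00, -1.03177571e-04,  4.00784218e-01]), 'force': array([-0.94751852,  0.98337682,  0.46922484]), 'torque': array([ 0.01073519,  0.02212183, -0.02260619]), 'width': 85.75830698711245}
```

View pics/a_side.png

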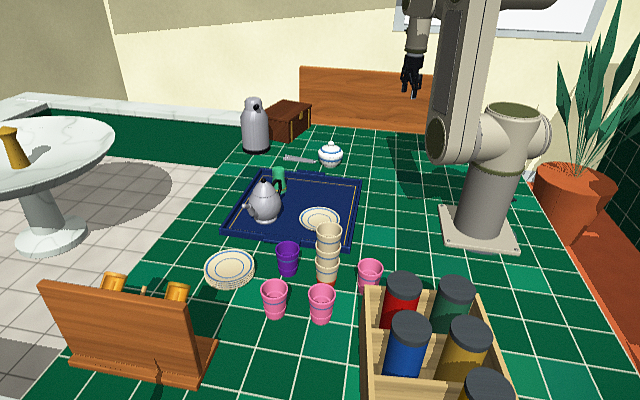

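View pics/a_top.png

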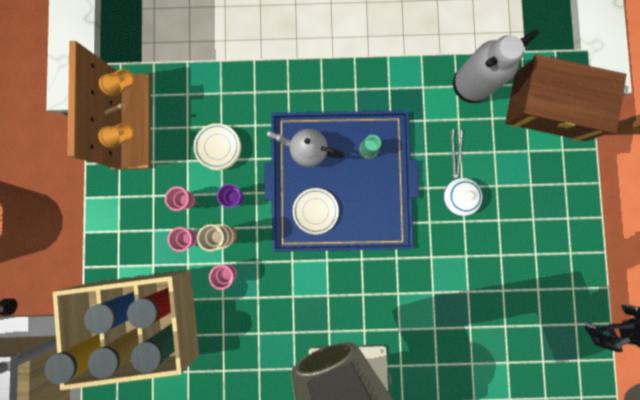

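View pics/a_wrist.png

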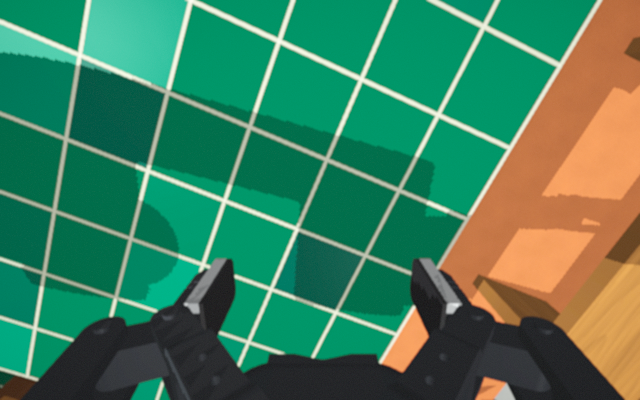

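Side view: the cream stack is at about (327,250). Its neighbours are a purple cup (288,258) and pink cups (274,298), (321,303) and (370,273). In the top view the stack is at (210-230,237), the empty saucer at (316,211) and the tray at (342,180). I'll zoom in and segment.

```bash
python3 - <<'E'
import cv2,numpy as np
t=cv2.imread("pics/a_top.png"); s=cv2.imread("pics/a_side.png")
a=cv2.resize(t[175:295,150:370],None,fx=3.6,fy=3.6,interpolation=cv2.INTER_CUBIC)
b=cv2.resize(s[195:335,240:400],None,fx=4,fy=4,interpolation=cv2.INTER_CUBIC)
cv2.imwrite("pics/z_top.png",a); cv2.imwrite("pics/z_side.png",b)
E
```

```text
(no output)
```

View pics/z_top.png

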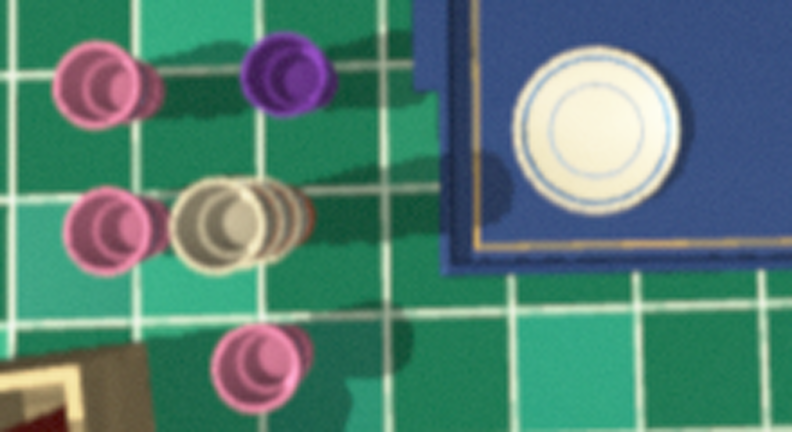

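View pics/z_side.png

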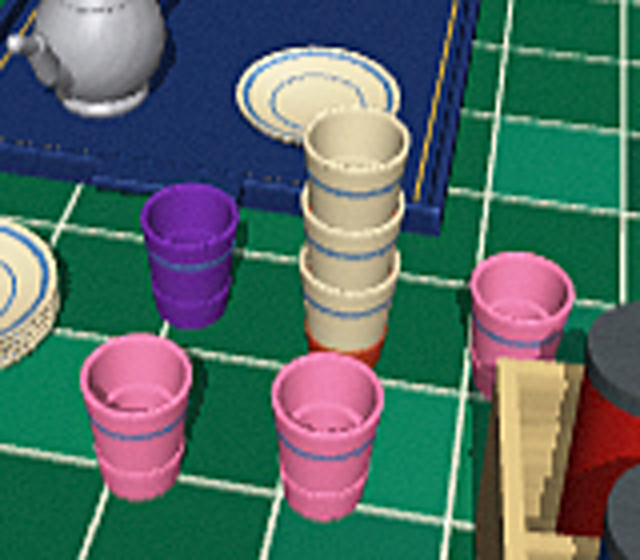

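```bash
cat >h.py <<'E'
import cv2,numpy as np
from station import manip, imaging
def ray(n,u,v,wp=None):
    c=imaging.get_calibration(n)
    T=c["T"] if wp is None else wp@c["hand_eye"]
    d=T[:3,:3]@np.array([(u-c["cx"])/c["fx"],-(v-c["cy"])/c["fy"],-1])
    return T[:3,3],d/np.linalg.norm(d)
def plane(n,u,v,z,wp=None):
    o,d=ray(n,u,v,wp); return (o+d*(z-o[2])/d[2])
def tri(r):
    A=sum(np.eye(3)-np.outer(d,d) for o,d in r); b=sum((np.eye(3)-np.outer(d,d))@o for o,d in r)
    p=np.linalg.solve(A,b); return p,[np.linalg.norm(np.cross(p-o,d)) for o,d in r]
def wristT():
    s=manip.state(); r,p,y=s["eef_rot"]
    from scipy.spatial.transform import Rotation as R
    T=np.eye(4); T[:3,:3]=R.from_euler('xyz',[r,p,y]).as_matrix(); T[:3,3]=s["tcp_pos"]; return T
E
python3 - <<'E'
from h import *
z=lambda u,v:(150+(u-.5)/3.6,175+(v-.5)/3.6)
f=lambda u,v:(240+(u-.5)/4,195+(v-.5)/4)
np.set_printoptions(precision=1,suppress=True)
print("stack top",plane("top",*z(219,225),178), "side",plane("side",*f(357,143),178), tri([ray("top",*z(219,225)),ray("side",*f(357,143))]))
for n,u,v in (("pinkA",97,85),("purple",287,75),("pinkB",109,231),("pinkC",258,368)): print(n,plane("top",*z(u,v),82))
for n,u,v in (("purple",190,215),("pinkA",137,370),("pinkB",327,393),("pinkC",521,287)): print(n,"side",plane("side",*f(u,v),82))
t=cv2.imread("pics/a_top.png"); h=cv2.cvtColor(t,cv2.COLOR_BGR2HSV)
m=((h[...,1]<90)&(h[...,2]>150)).astype(np.uint8); m[:, :270]=0;m[:,365:]=0;m[:180]=0;m[245:]=0
k=max(cv2.findContours(m,0,2)[0],key=cv2.contourArea); e=cv2.fitEllipse(k); print(e)
print("saucer",plane("top",*e[0],21), "inner",plane("top",*z(597,130),12))
for n,u,v in (("caddy corner",150,345),): print(plane("top",*z(u,v),80))
m=((h[...,0]>105)&(h[...,0]<130)&(h[...,1]>100)).astype(np.uint8); 
k=max(cv2.findContours(m,0,2)[0],key=cv2.contourArea); print(cv2.minAreaRect(k)); print(plane("top",*cv2.minAreaRect(k)[0],24))
# red can lid, side+top
print("redcan",tri([ray("top",146,313),ray("side",403,285)]))
for q in("green",): print(tri([ray("top",151,349),ray("side",455,291)]))
E
```

```text
stack top [430.3 326.8 178. ] side [426.6 335.7 178. ] (array([428.8, 328.5, 172.2]), [np.float64(1.3456741204961096), np.float64(1.3456741204960925)])
pinkA [533.8 446.9  82. ]
purple [537.1 305.   82. ]
pinkB [425.2 438.1  82. ]
pinkC [321.9 328.8  82. ]
purple side [535.1 310.4  82. ]
pinkA side [532.4 446.8  82. ]
pinkB side [423.5 441.8  82. ]
pinkC side [321.  333.2  82. ]
((315.0027770996094, 210.7311248779297), (45.799686431884766, 45.861114501953125), 45.56097412109375)
saucer [492.   78.2  21. ] inner [491.6  76.4  12. ]
[340.7 408.8  80. ]
((340.9984130859375, 180.9091339111328), (118.48949432373047, 116.16260528564453), 88.9583740234375)
[574.8   1.7  24. ]
redcan (array([258.3, 479.7, 181.3]), [np.float64(0.8498704354641005), np.float64(0.849870435464144)])
(array([165.4, 471.5, 175.5]), [np.float64(6.666576947872496), np.float64(6.666576947872432)])
```

Two-view estimate: stack at about (429,329), saucer at about (492,77), and all the neighbours 82 mm high and clear of the fingers. Next I'll move above the stack and refine with the wrist camera.

```bash
python3 - <<'E'
from h import *
np.set_printoptions(precision=3,suppress=True)
o=[np.pi,0,np.pi/2]
print(manip.solve_ik([429,329,300],o),manip.solve_ik([429,329,140],o),manip.solve_ik([492,77,53],o),manip.solve_ik([492,77,150],o))
manip.movep([429,329,300],o); manip.pause(.3)
T=wristT(); np.save("T1.npy",T); cv2.imwrite("pics/w1.png",imaging.camera("wrist")); cv2.imwrite("pics/t1.png",imaging.camera("top")); print(T,manip.state()["time_s"],manip.state()["force"])
E
```

```text
[ 0.559 -0.049  1.549 -0.     1.642  0.559] [ 0.559  0.033  1.761 -0.     1.348  0.559] [ 0.052  0.022  1.943 -0.     1.177  0.052] [ 0.052 -0.094  1.866 -0.     1.37   0.052]
[[  0.      1.     -0.    429.132]
 [  1.     -0.     -0.    328.794]
 [ -0.     -0.     -1.    299.949]
 [  0.      0.      0.      1.   ]] 3.7167 [ 0.603 -0.205  0.299]
```

View pics/w1.png

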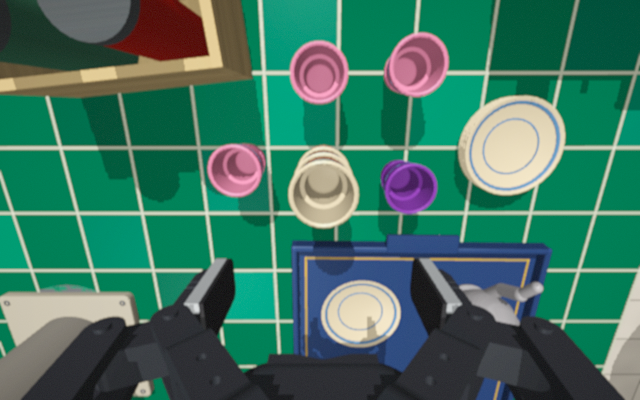

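The wrist view shows the top cup's rim as an ellipse centred near (324,193), between the fingers' columns (mid about 323). I'll fit it and cast rays.

```bash
python3 - <<'E'
from h import *
np.set_printoptions(precision=1,suppress=True)
T=np.load("T1.npy"); w=cv2.imread("pics/w1.png")
h=cv2.cvtColor(w,cv2.COLOR_BGR2HSV)
m=((h[...,0]<40)&(h[...,1]<120)&(h[...,2]>90)).astype(np.uint8); m[:140]=0;m[235:]=0;m[:,:270]=0;m[:,375:]=0
k=max(cv2.findContours(m,0,1)[0],key=cv2.contourArea)[:,0]
# widths by row, upper cup rim: lower half outline only
print(cv2.boundingRect(k))
P=np.array([plane("wrist",u,v,178,T)[:2] for u,v in k])
v=cv2.resize(w[130:240,250:400],None,fx=5,fy=5,interpolation=cv2.INTER_CUBIC); cv2.imwrite("pics/zw1.png",v)
from scipy.optimize import least_squares
sel=k[:,1]>186
Q=P[sel]; r=least_squares(lambda p:np.hypot(*(Q-p[:2]).T)-p[2],[429,329,32],loss='soft_l1'); print(r.x,np.std(r.fun),len(Q))
r=least_squares(lambda p:np.hypot(*(Q-p[:2]).T)-32,[429,329],loss='soft_l1'); print(r.x)
E
```

```text
(276, 140, 99, 95)
[430.2 329.   32.4] 3.7015725092570766 170
[430.2 328.6]
```

View pics/zw1.png

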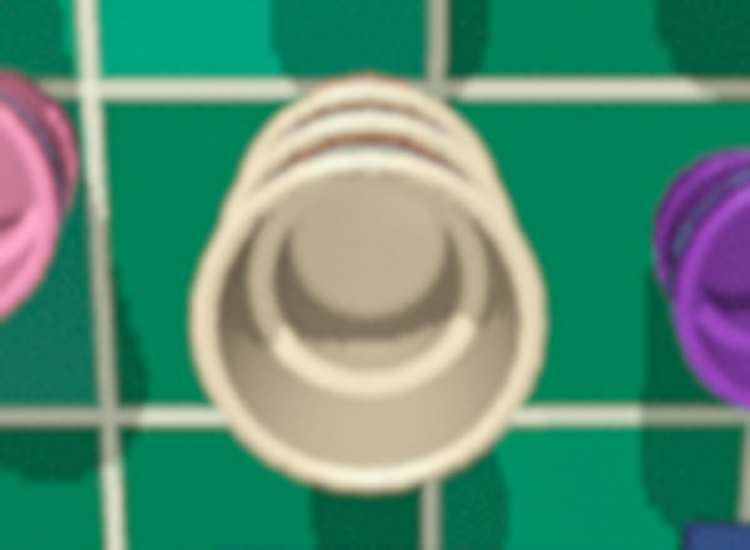

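The three measurements agree on (430,329). I'll descend, pre-close to 70 mm and check the centring.

```bash
python3 - <<'E'
from h import *
np.set_printoptions(precision=2,suppress=True)
manip.move_linear([430.2,329,220],vel=150)
print(manip.move_linear([430.2,329,136],vel=100,max_force=4))
manip.grip(70,35); manip.pause(.2)
s=manip.state(); print(s["tcp_pos"],s["width"],s["force"],s["time_s"])
T=wristT(); np.save("T2.npy",T); cv2.imwrite("pics/w2.png",imaging.camera("wrist")); cv2.imwrite("pics/s2.png",cv2.resize(imaging.camera("side")[150:330,220:440],None,fx=3,fy=3))
E
```

```text
False
[430.2  329.02 136.08] 70.17811320879666 [-0.18 -0.46 -0.34] 5.9
```

View pics/w2.png

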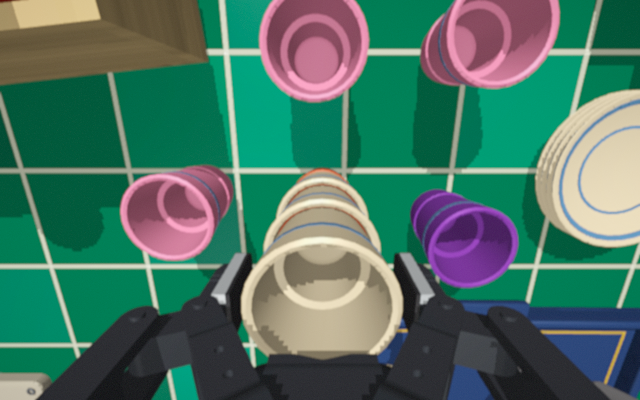

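View pics/s2.png

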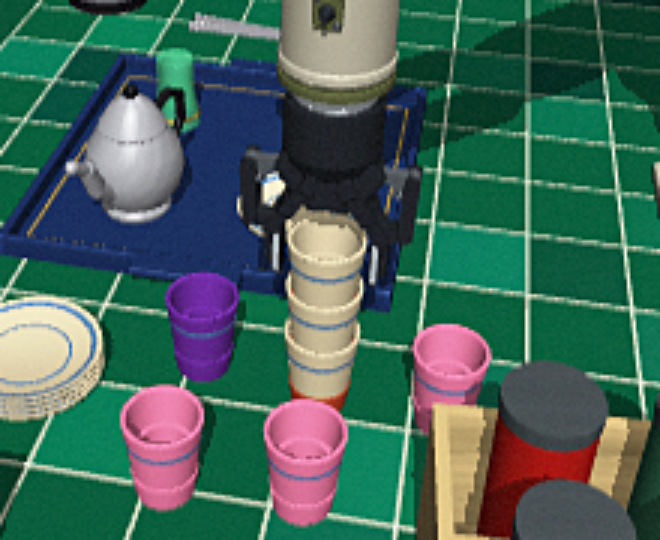

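The cup rim spans columns 243–403 and the pads are about symmetric around 321, so the cup sits about 0.7 mm toward +x. I'll correct that, grip, check the forces, then draw the cup up slowly.

```bash
python3 - <<'E'
from h import *
np.set_printoptions(precision=2,suppress=True)
manip.move_linear([430.9,329,136],vel=30)
f=lambda t:(lambda s:print(t,s["tcp_pos"],round(s["width"],2),s["force"],s["torque"],round(s["time_s"],2)))(manip.state())
f("pre")
manip.grip(63,35); f("63"); manip.grip(40,35); manip.pause(.2); f("gripped")
cv2.imwrite("pics/s3.png",cv2.resize(imaging.camera("side")[150:330,220:440],None,fx=3,fy=3)); cv2.imwrite("pics/w3.png",imaging.camera("wrist"))
E
```

```text
pre [430.95 328.99 135.99] 69.77 [-0.07  0.16 -0.3 ] [ 0.07 -0.01  0.02] 6.25
63 [430.92 329.1  136.21] 63.2 [-0.62 -0.28  2.11] [0.03 0.15 0.02] 6.49
gripped [431.04 329.23 136.48] 62.13 [-2.01 -0.49  6.37] [0.01 0.38 0.05] 6.91
```

View pics/s3.png

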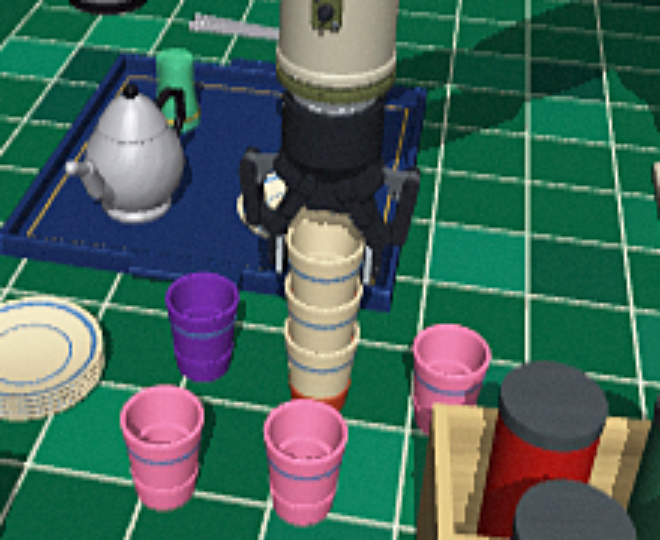

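View pics/w3.png

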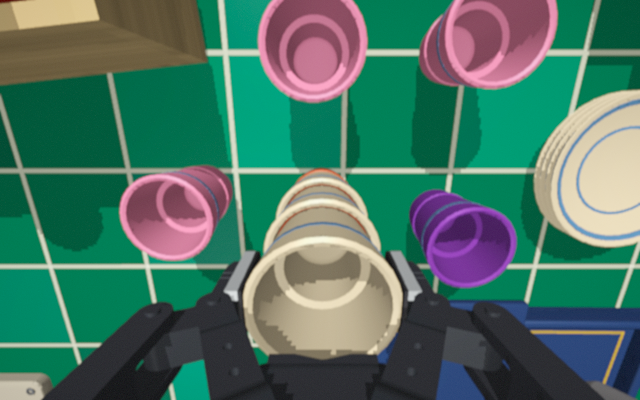

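Gripped at 62.1 mm near the blue line, and the stack hasn't moved. Now the slow straight draw.

```bash
python3 - <<'E'
from h import *
np.set_printoptions(precision=2,suppress=True)
f=lambda t:(lambda s:print(t,s["tcp_pos"],round(s["width"],2),s["force"],s["torque"],round(s["time_s"],2)))(manip.state())
for z in (138,141,145,150,156): manip.move_linear([430.9,329,z],vel=12); f(z)
cv2.imwrite("pics/s4.png",cv2.resize(imaging.camera("side")[150:330,220:440],None,fx=3,fy=3)); cv2.imwrite("pics/w4.png",imaging.camera("wrist"))
E
```

```text
138 [430.51 328.73 137.34] 61.99 [-0.29 -0.01 -2.53] [-0.    0.1  -0.07] 7.33
141 [430.94 329.05 141.13] 62.02 [-0.9  -0.43 -3.03] [ 0.04  0.12 -0.01] 7.72
145 [431.12 329.13 145.36] 62.12 [-0.95  0.19 -0.58] [-0.02  0.09  0.03] 8.21
150 [431.   329.07 150.16] 62.1 [ 0.    0.17 -2.53] [-0.01  0.09 -0.07] 8.78
156 [430.9  329.01 156.02] 62.3 [-0.49 -0.41 -2.08] [-0.03  0.01 -0.03] 9.43
```

View pics/s4.png

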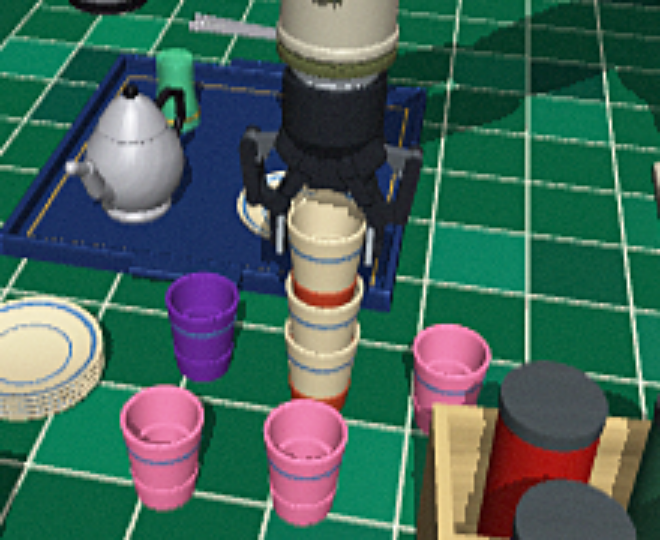

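View pics/w4.png

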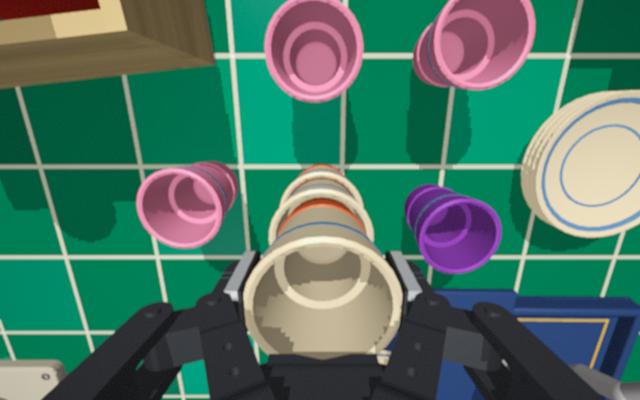

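The boot is out by 20 mm, the lower two cups still stand nested, and the force shows only the cup's weight. Next: lift clear and refine the saucer position from earlier pictures.

```bash
python3 - <<'E'
from h import *
np.set_printoptions(precision=1,suppress=True)
from scipy.optimize import least_squares
def fit(name,img,box,T=None):
    h=cv2.cvtColor(img,cv2.COLOR_BGR2HSV); x0,x1,y0,y1=box
    m=np.zeros(h.shape[:2],np.uint8); q=h[y0:y1,x0:x1]
    m[y0:y1,x0:x1]=((q[...,0]<45)|(q[...,1]<60))*(q[...,2]>100)*(q[...,1]<110)
    m=cv2.morphologyEx(m,cv2.MORPH_CLOSE,np.ones((5,5)))
    k=cv2.convexHull(max(cv2.findContours(m,0,1)[0],key=cv2.contourArea))[:,0]
    P=np.array([plane(name,u,v,21,T)[:2] for u,v in k])
    r=least_squares(lambda p:np.hypot(*(P-p[:2]).T)-p[2],[492,77,65],loss='soft_l1'); print(name,r.x,np.std(r.fun),len(P))
fit("wrist",cv2.imread("pics/w1.png"),(312,408,272,356),np.load("T1.npy"))
fit("top",cv2.imread("pics/a_top.png"),(285,345,183,240))
fit("top",cv2.imread("pics/t1.png"),(285,345,183,240))
manip.move_linear([430.9,329,215],vel=60)
manip.move_linear([492,77,215],vel=130)
manip.pause(.2)
s=manip.state(); print(s["tcp_pos"],s["width"],s["force"],s["time_s"])
np.save("T5.npy",wristT());cv2.imwrite("pics/w5.png",imaging.camera("wrist"));cv2.imwrite("pics/s5.png",imaging.camera("side"))
E
```

```text
wrist [492.7  77.7  66.9] 0.2852856618709552 40
top [492.4  77.5  67.5] 0.29331712535908866 34
top [492.4  77.9  67.3] 0.4596842553187274 33
[491.9  77.3 215. ] 62.086053030829866 [-0.4 -0.5 -2.5] 13.0
```

View pics/w5.png

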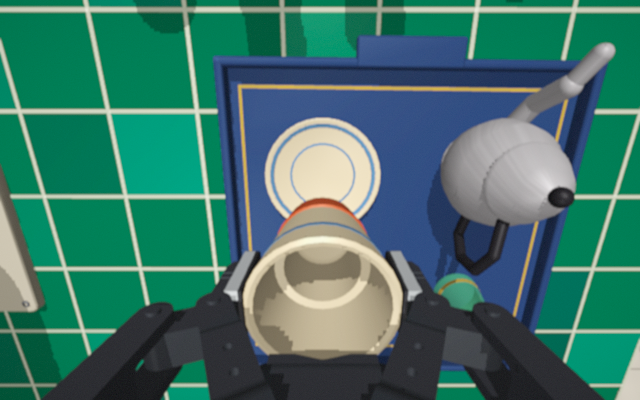

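View pics/s5.png

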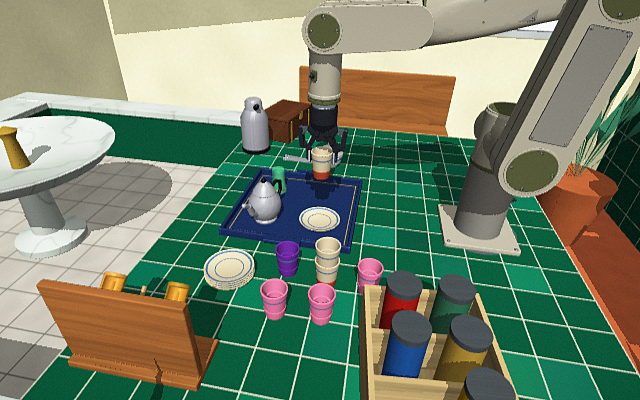

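```bash
python3 - <<'E'
from h import *
np.set_printoptions(precision=1,suppress=True)
print("knob",plane("top",308,141,143),"belly top-img lower edge",plane("top",308,165,60),"w5 belly left edge",plane("wrist",443,175,60,np.load("T5.npy")),"handle",plane("top",342,155,100),"glass",plane("top",371,147,86))
E
```

```text
knob [665.8  88.4 143. ] belly top-img lower edge [617.5  93.2  60. ] w5 belly left edge [613.5  89.2  60. ] handle [635.2   0.7 100. ] glass [657.3 -79.   86. ]
```

Clearance to the teapot is about 50 mm. Saucer centre (492.5,77.7) agrees in three views. Lowering with contact stop.

```bash
python3 - <<'E'
from h import *
np.set_printoptions(precision=2,suppress=True)
f=lambda t:(lambda s:print(t,s["tcp_pos"],round(s["width"],2),s["force"],s["torque"],round(s["time_s"],2)))(manip.state())
manip.move_linear([492.5,77.7,100],vel=120)
manip.move_linear([492.5,77.7,60],vel=60);manip.pause(.2);f("60")
print(manip.move_linear([492.5,77.7,47],vel=12,max_force=3)); f("contact")
cv2.imwrite("pics/s6.png",cv2.resize(imaging.camera("side")[130:260,240:400],None,fx=4,fy=4)); cv2.imwrite("pics/w6.png",imaging.camera("wrist"))
E
```

```text
60 [492.93  77.72  60.53] 61.76 [-0.81 -0.48 -1.97] [ 0.01 -0.01  0.  ] 15.22
True
contact [492.4   77.71  52.53] 62.23 [-0.23  0.04  3.42] [0.04 0.01 0.07] 15.9
```

View pics/s6.png

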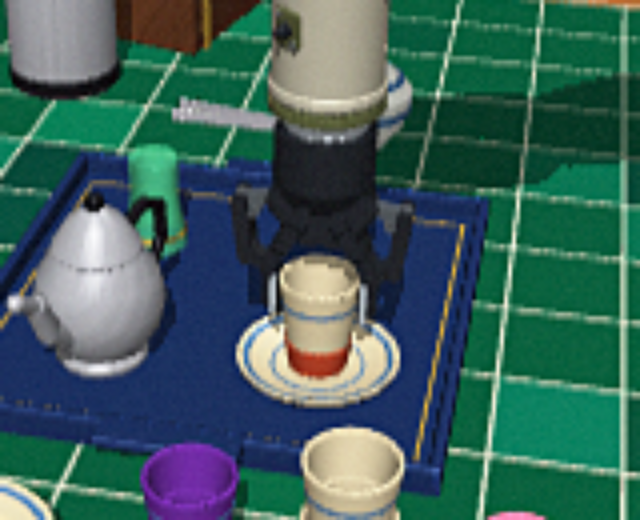

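View pics/w6.png

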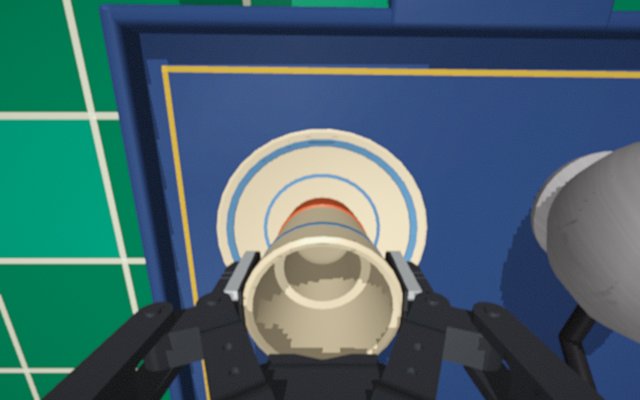

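Contact came at TCP z 52.5 (52 expected), with the foot centred inside the inner blue line. Releasing gently, then retreating.

```bash
python3 - <<'E'
from h import *
np.set_printoptions(precision=2,suppress=True)
f=lambda t:(lambda s:print(t,s["tcp_pos"],round(s["width"],2),s["force"],round(s["time_s"],2)))(manip.state())
manip.grip(64,20); f("64"); manip.grip(68); manip.grip(85); f("open")
manip.move_linear([492.5,77.7,75],vel=40); f("up")
manip.move_linear([492.5,77.7,230],vel=150)
manip.move_linear([492.5,-10,260],vel=150); manip.pause(.2); f("end")
np.save("T7.npy",wristT());cv2.imwrite("pics/w7.png",imaging.camera("wrist"));cv2.imwrite("pics/s7.png",imaging.camera("side")); cv2.imwrite("pics/t7.png",imaging.camera("top"))
cv2.imwrite("pics/s7z.png",cv2.resize(cv2.imread("pics/s7.png")[165:325,220:410],None,fx=3.6,fy=3.6))
E
```

```text
64 [491.61  77.64  51.66] 63.96 [1.27 0.15 1.69] 16.22
open [491.29  77.62  51.52] 85.23 [ 0.29 -0.01  0.88] 16.75
up [492.46  77.7   74.98] 85.04 [-0.51  0.24  0.94] 17.48
end [492.3   -9.22 259.55] 84.82 [-0.84 -0.15  0.08] 19.63
```

View pics/s7z.png

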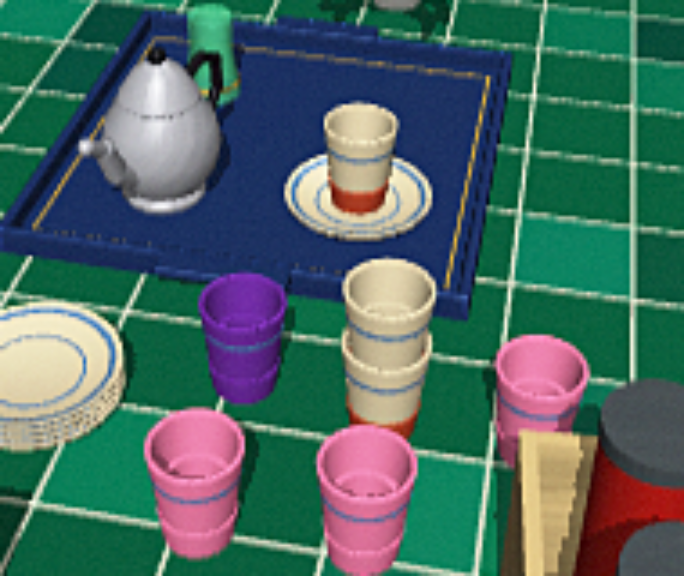

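View pics/t7.png

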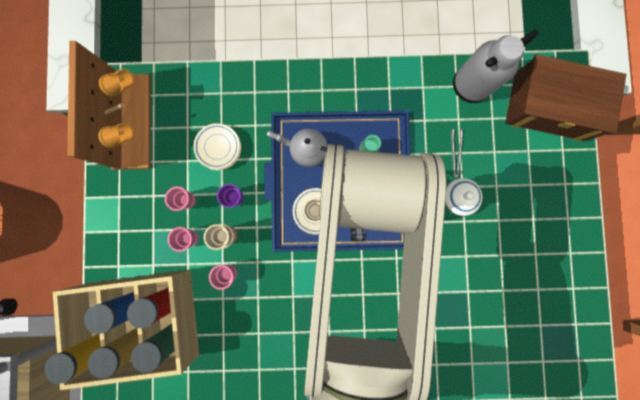

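View pics/w7.png

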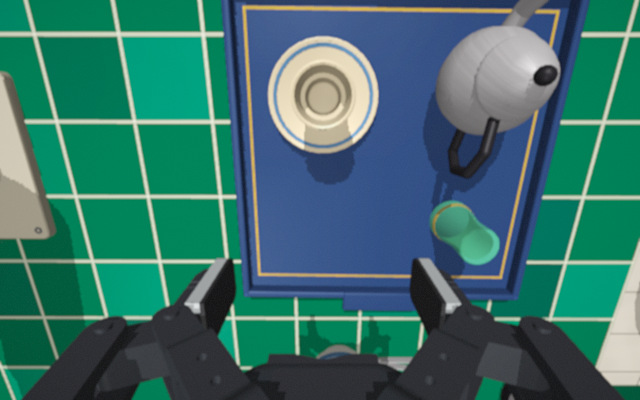

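The cup stands upright on the saucer, the two lower cups are still nested in place, and nothing else has moved. One quick centring measurement before handing in.

```bash
python3 - <<'E'
from h import *
np.set_printoptions(precision=1,suppress=True)
w=cv2.imread("pics/w7.png"); cv2.imwrite("pics/w7z.png",cv2.resize(w[25:165,255:395],None,fx=4,fy=4,interpolation=cv2.INTER_CUBIC))
E
```

```text
(no output)
```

View pics/w7z.png

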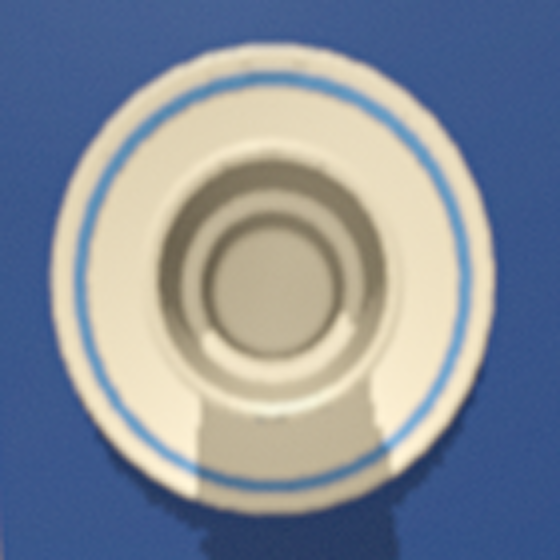

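```bash
python3 - <<'E'
from h import *
T=np.load("T7.npy"); g=lambda u,v:(255+u/4,25+v/4)
print("cup rim",plane("wrist",*g(273,277),94,T).round(1),"saucer",plane("wrist",*g(272.5,278),21,T).round(1))
manip.sign_off()
E
```

```text
cup rim [493.3  79.1  94. ] saucer [493.1  81.5  21. ]
the job is handed in; nothing more can be done
```

The top cup is standing upright in the middle of the empty saucer, and I handed the job in at about 20 s on the robot's clock. I gripped it near its blue line with 35 N and drew it straight up at 12 mm/s. The boot came free and the two lower cups stayed nested in place.

- **Centring:** the last wrist picture puts the cup's rim at (493.3, 79.1) and the saucer at (493.1, 81.5), about 2.4 mm apart and roughly the calibration error. That saucer y disagrees by 3–4 mm with the three earlier fits (about 77.7), which I aimed for. This last check used edges read off by eye.
- **Release:** the hand sank about 1 mm as the fingers let go. The cup stood level afterwards.
- **Surroundings:** by eye in the final side and top pictures, the pink and purple cups, teapot, bowl, tongs and spare saucers look undisturbed. The arm hid part of the tray in the top view, but the glass was visible and standing in the side and wrist views. The gripper was open and touching nothing.

No check failed outright. I saw only small contact forces, up to about 6 N.

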